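# Tuck a cover strip under a lapped panel and hold it down

### The job

Close up the stripped equipment housing on the bench: pick up the ribbed aluminium cover strip, slide its long plain edge about 25 mm under the loose overlapping panel, squarely between the side rails and without lifting the panel. Then press the strip down flat on the deck against the sprung contact bar and finish while still holding the strip pressed flat with the gripper, so that a colleague can put the screws in. Leave the other things on the bench where they are.

Things in the scene. Friction and masses are not known exactly. Their poses are not given: they have to be found in the camera images.
- strip: Bare aluminium cover strip, 0.13 kg, flat on the bench, rib up: plate 3 mm thick, 100 (own x) by 120 mm (y), with a rib across it 12 mm thick (x), 70 long (y), top 36 mm above the underside. Origin: underside, below the rib's middle. The plate reaches 75 mm to +x (long plain side, its edge is tucked) and 25 mm to -x; z up. +x starts away from the robot within 0.6 rad; left or right of the housing.
- strip_front (a point): Middle of the strip's leading edge (the one to tuck), on its underside: 75 mm along the strip's own x from its origin.
- chassis: Housing, low dark steel box fixed to the bench, 230 (own x) by 150 mm (y), flat deck 40 mm up. Origin: centre of underside. +x: direction of tucking, away from the robot within 0.35 rad. Rails 7 mm high along both long sides, 132 mm apart inside; the strip lies between them. Deck open from x = -115 to 0 mm, then under the panel; a stop 6 mm high crosses it at x = +35 mm under the panel.
- lap_edge (a point): Point on the deck's surface (40 mm above the bench), midway between the rails, straight below the near edge of the panel's flat part; axes as the housing's. The leading edge of the strip is to end about 25 mm beyond it in +x.
- panel (a joint): Angle (rad) of the loose grey panel: 0 lying on the rails, grows as its near edge lifts; held only by its weight, 0.13 kg. 90 x 148 x 3 mm, hinged at its far end 90 mm beyond the lap edge. Its underside is 7 mm above the deck, so the strip passes under it flat. A lip turned up about 35 degrees reaches 8 mm out from the lap edge towards the robot, top 15 mm above the deck.
- contact_bar (a joint): Travel (m) of a sprung brass bar in the deck: 0 up, grows as pressed. Round bar 12 mm thick, 82 mm long across the deck (along y), at housing x = -55 mm, standing 5 mm above the deck. The strip pushes it down: 4 N to start, 8 N when flush with the strip flat on the deck (0.005). If not pressed it lifts the strip's rib side.
- transformer: Bystander, to be left alone: a small transformer, 50 x 40 x 45 mm, dark core and copper winding, near the middle. Origin: middle of its underside.
- battery: Bystander, to be left alone: a black battery pack, 62 x 50 x 60 mm, far middle. Origin: middle of its underside.
- board: Bystander, to be left alone: a green circuit board, 110 x 80 mm, 18 mm high, on the left. Origin: middle of its underside.
- screwdriver: Bystander, to be left alone: a screwdriver lying on the right. Origin: middle of its underside.
- adapter: Bystander, to be left alone: a black power adapter, 85 x 55 x 30 mm, in the middle. Origin: middle of its underside.

How it is judged:
By the outcome, as a careful person would: the job done as asked, in the order asked, and still so for the second after the job is handed in, while the arm keeps its last pose, push and grip.
It also fails if it takes over 37 s, if anything falls off the work surface, if the arm or the gripper's body presses on something with over 40 N, if the wrist force passes 120 N, or if a joint passes its speed limit or range.

### The arm

A 6-joint arm with a two-finger parallel gripper is mounted at the origin on the work surface. World frame = base frame: x ahead of the robot, y to its left, z up, the work surface at z = 0. Lengths are in m, angles in rad, forces in N, time in s.
With the tool pointing down it reaches from about 0.3 to 0.875 m from the base axis. Payload 6.4 kg.
Tool frame: the origin (TCP) lies midway between the tips of the shut fingers; the grasp point (between the pads) lies 19 mm behind it; z points along the fingers, y is the line along which they close (so a half turn about z gives the same grasp; the last joint's range is limited). The gripper opens to 85 mm and grips with 20 to 120 N. Pads are 22 mm wide; open, the fingers measure 114 mm over their backs; the gripper's body (76 mm by 85 mm) begins 54 mm behind the grasp point. The pads swing forward as they close: fully open they stand 13 mm farther back than shut.
Start: joints at [-1.378, 0.181, 1.607, -0, 1.354, -0.206], TCP at [0.223, -0.53, 0.231] pointing down, gripper open.
Joint ranges: [-2.99, 2.99], [-0.89, 2.07], [0.3, 2.58], [-1.14, 4.28], [0, 2.63], [-3.12, 3.12]. Speed limits (rad/s): [2.57, 2.57, 3.01, 3.14, 3.14, 3.14].

### API

Orientations are given as a 3x3 rotation matrix whose columns are the frame's x, y, z axes.
In Python, from bench import robot gives the robot as it stands.
- The arm moves only by the tool send_rows, never from a script. Its argument "motion" is a list of rows, each a list of 7 numbers: the shift along the world's x, y, z normalised to -1 to 1, where 1 is 0.2 m, then the turn, a rotation vector about the world's x, y, z normalised to -1 to 1, where 1 is 180 degrees, then the opening, from -1 (shut) to 1 (fully open), so that 0 is half open. A call has 1 to 12 rows; each row shifts and turns the commanded pose from where the row before left it; what a row does not reach is not made up. A row lasts 1/10 s, in which the tool goes at most 50 mm and 8.59 degrees, less where a joint would pass 70% of its speed; a pose out of reach is approached as far as the arm can. A call with a number of a shift or a turn outside -1 to 1 is refused whole. A call with a gripper value outside its range is refused whole. The fingers move at their own pace and stop on an object; "force" is the grip in N (left out, the last holds). Time passes only in rows, so rows that do not move let the fingers close. It gives the time, the measured TCP pose, the force, the opening and the grip force at its end, in the units of the state.
- robot.read_state(): the state, without advancing time (a new reading comes with each control period).
- robot.get_image(name): name is "scene" or "top" or "wrist"; returns a dict with "img" (480x640x3 uint8, red, green, blue), "intrinsics" (3x3 intrinsics, pixels), "view" (4x4, takes a point from world to camera coordinates). Camera axes: x right, y up, looking along -z (the intrinsics and any distortion apply to the point x, -y, -z); pixel columns grow to the right and rows downward; lengths in m; the calibration is good to about 2 mm. The wrist camera is an equidistant fisheye: a pixel r from the principal point sees the ray r / f radians off the axis. A picture is of the moment at which its call begins. There is no depth.
- robot.job_done(): hands the job in; it is judged then, once.
Trained networks look in the newest picture that a camera, given by its name, has taken for a name from the list of things; names that differ only in an ending like _2 or _b are one class to them, and where a whole thing is asked for, a point or a joint stands for the part that bears it (a point fixed in the world has none). Each returns a list of dicts, best first, with "confidence" (0 to 1); they miss things now and then, are a little off and sometimes report something else, mostly with a low value. They report only what shows in the picture. A call takes as long as a camera call.
- robot.spot_in(camera, name): "rect" ([left, top, right, bottom] as shares, 0 to 1, of the picture: columns of its width, rows of its height, round what is visible of it).
The state is a dict: "clock": time; "qpos": joint angles; "joint_vel": joint speeds; "joint_torque": joint torques, N m; "eef_pos": TCP position; "tcp_rot": TCP orientation; "ft_force": force on the tool from outside, world axes, zero at the start; "torque": the same for the moment, N m; "gripper_width": finger opening in m; "finger_force": force on a finger pad.
Only numpy, scipy, OpenCV 4.12 (cv2) and the standard library are available. Lean on these libraries where they do the work, as an engineer would, in place of code of your own. Each camera call takes 0.05 s, during which the arm holds its last target. There are 200 camera calls.

## Working session

There is one attempt and no reset: what is moved stays moved. The work goes in short steps, Python scripts to look and compute and a tool call to move; the robot and the scene stay as the last step left them, time stands still between calls to the robot, and variables do not carry over. Pictures are saved under pics/ and viewed, at most 10 in all, crops included, and the job is handed in when it is done.

Besides the shell and the picture viewer there is one more tool, called by a JSON object that holds its "api" and its "payload". send_rows: Moves the arm, as the interface text tells. Scaled input: -1 to 1 covers 0.2 m each way for a shift and 180 degrees each way for a turn. Its arguments: {"type":"object","properties":{"motion":{"type":"array"},"force":{"type":"number"}},"required":["motion"]}

```bash
mkdir -p pics; ls; cat > h.py <<'E'
import numpy as np, cv2
from bench import robot
def shot(n,f=None):
    d=robot.get_image(n)
    if f: cv2.imwrite('pics/'+f,d['img'][:,:,::-1])
    return d
E
python3 - <<'E'
from h import *
for c in('top','scene'):
    d=shot(c,c+'0.png'); print(d['intrinsics'],d['view'])
    for n in('strip','chassis','panel','contact_bar','strip_front'):
        print(c,n,[(np.round(np.array(r['rect'])*[640,480,640,480],1),round(r['confidence'],2)) for r in robot.spot_in(c,n)[:2]])
print(robot.read_state())
E
```

```text
pics
[[562.04180382   0.         316.52015797]
 [  0.         562.04180382 236.11790817]
 [  0.           0.           1.        ]] [[-5.28003311e-03 -9.99982388e-01 -2.71014825e-03  9.84620321e-04]
 [ 9.93451950e-01 -5.55482717e-03  1.14115583e-01 -5.78787341e-01]
 [-1.14128627e-01 -2.08986801e-03  9.93463783e-01 -1.21443386e+00]
 [ 0.00000000e+00  0.00000000e+00  0.00000000e+00  1.00000000e+00]]
top strip [(array([187.8, 206.4, 241.6, 257.6]), 0.93)]
top chassis [(array([374.8, 206.3, 463.8, 321.9]), 0.57)]
top panel [(array([390.4, 214.4, 463.6, 270.7]), 0.84)]
top contact_bar [(array([306.2, 220.9, 330. , 257.1]), 0.59), (array([373.8, 204.7, 461.8, 320.9]), 0.5)]
top strip_front [(array([188.2, 208.7, 241.7, 258.9]), 0.79)]
[[535.49869177   0.         314.73672636]
 [  0.         535.49869177 242.81929208]
 [  0.           0.           1.        ]] [[-0.51958089  0.85440596 -0.00511324  0.30625171]
 [-0.48960466 -0.29282298  0.82130505  0.23481643]
 [ 0.70023066  0.42923788  0.57046636 -1.64399003]
 [ 0.          0.          0.          1.        ]]
scene strip [(array([374.7, 2
[... 383 characters left out ...]
1.35379604e+00, -2.06312116e-01]), 'joint_vel': array([ 0.00021207,  0.00099893,  0.00079535, -0.00170416,  0.00039713,
        0.00028295]), 'joint_torque': array([-6.91898549e-04, -4.44597101e+01, -3.51522052e+01, -3.56446708e-04,
        9.78047829e-04, -9.70464754e-06]), 'eef_pos': array([ 0.22330545, -0.5298974 ,  0.23131668]), 'tcp_rot': array([[ 9.21524164e-01,  3.88321021e-01,  2.29976497e-05],
       [ 3.88321022e-01, -9.21524163e-01, -4.55399350e-05],
       [ 3.50877586e-06,  5.08966213e-05, -9.99999999e-01]]), 'ft_force': array([-0.28103321, -0.78411015,  0.01425457]), 'torque': array([0.0482967 , 0.0072485 , 0.00844544]), 'finger_force': 0.0, 'gripper_width': 0.0856118815451775}
```

```bash
python3 - <<'E'
import cv2
a=cv2.imread('pics/top0.png')
s=cv2.resize(a[190:290,170:270],None,fx=5.5,fy=5.5,interpolation=cv2.INTER_CUBIC)
cv2.imwrite('pics/c_strip.png',s)
s=cv2.resize(a[195:335,360:480],None,fx=4.2,fy=4.2,interpolation=cv2.INTER_CUBIC)
cv2.imwrite('pics/c_ch.png',s)
E
```

```text
(no output)
```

View pics/top0.png

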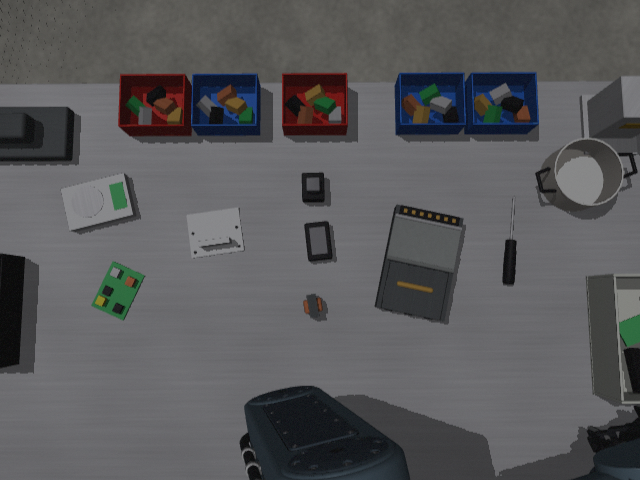

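View pics/c_strip.png

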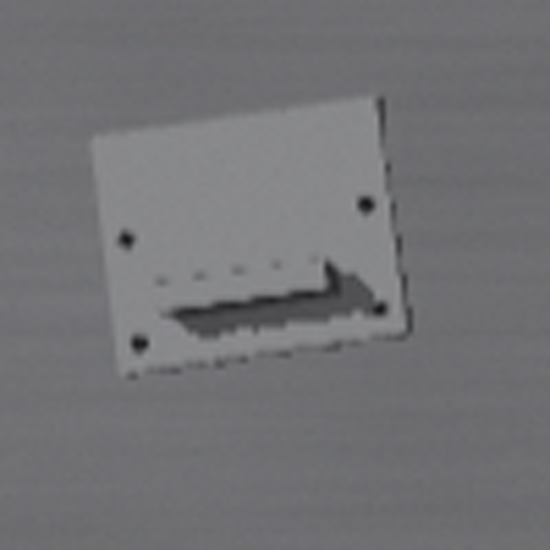

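View pics/c_ch.png

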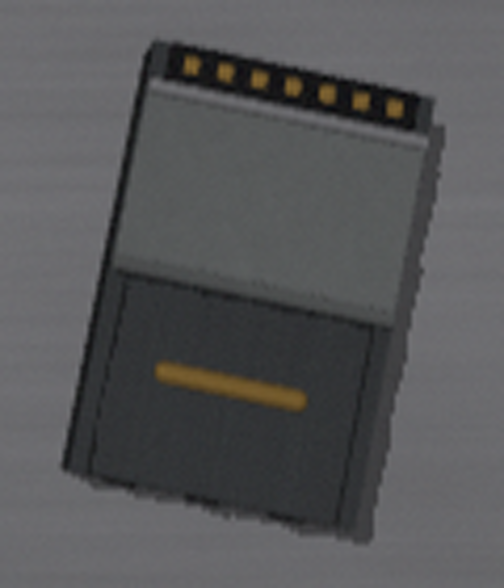

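The full view shows the strip at about (215,232) with its long side away from the robot. The housing is at about (420,262). The crops show the strip corners, brass bar ends, lip corners and rails clearly enough to fit poses.

```bash
cat >> h.py <<'E'
from scipy.optimize import least_squares
def proj(P,d):
    V=d['view'];K=d['intrinsics'];c=P@V[:3,:3].T+V[:3,3]
    return np.c_[K[0,0]*c[:,0]/-c[:,2]+K[0,2],K[1,1]*-c[:,1]/-c[:,2]+K[1,2]]
def place(L,p):
    c,s=np.cos(p[2]),np.sin(p[2]);return np.c_[p[0]+c*L[:,0]-s*L[:,1],p[1]+s*L[:,0]+c*L[:,1],L[:,2]]
def fit(L,px,d,x0):
    r=least_squares(lambda p:(proj(place(L,p),d)-px).ravel(),x0,loss='soft_l1')
    return r.x,r.fun
STRIP=np.array([[75,60,3],[75,-60,3],[-25,-60,3],[-25,60,3]])/1e3
E
python3 - <<'E'
from h import *
d=shot('top')
px=np.array([[93,137],[378,97],[407,333],[122,376]])/5.5-.4+[170,190]
p,r=fit(STRIP,px,d,[.58,.22,.1]);print('strip',p.round(4),(proj(place(STRIP,p),d)-px).round(1).tolist())
L=np.array([[-55,41,44],[-55,-41,44],[-115,66,40],[-115,-66,40],[-7.5,74,53],[-7.5,-74,53],[-115,75,47],[-115,-75,47]])/1e3
px=np.array([[157,371],[306,402],[92,475],[340,523],[118,267],[392,325],[66,468],[367,540]])/4.2-.4+[360,195]
p,r=fit(L,px,d,[.52,-.22,-.2]);print('ch',p.round(4),(proj(place(L,p),d)-px).round(1).tolist())
E
```

```text
strip [0.5674 0.2254 0.1384] [[-0.2, 0.1], [0.1, -0.1], [0.4, 0.1], [-0.3, -0.1]]
ch [ 0.5196 -0.2288 -0.2086] [[0.2, -0.2], [1.7, 0.1], [-1.1, -0.1], [-0.3, 0.9], [-0.8, -0.1], [1.0, -0.1], [1.4, 0.8], [-1.9, -2.2]]
```

{"api": "send_rows", "payload": {"motion": [[0.086, 0.189, 0, 0, 0, 0.0209, 1], [0.086, 0.189, 0, 0, 0, 0.0209, 1], [0.086, 0.189, 0, 0, 0, 0.0209, 1], [0.086, 0.189, 0, 0, 0, 0.0209, 1], [0.086, 0.189, 0, 0, 0, 0.0209, 1], [0.086, 0.189, 0, 0, 0, 0.0209, 1], [0.086, 0.189, 0, 0, 0, 0.0209, 1], [0.086, 0.189, 0, 0, 0, 0.0209, 1], [0.086, 0.189, 0, 0, 0, 0.0209, 1], [0.086, 0.189, 0, 0, 0, 0.0209, 1]], "force": 70}}

```text
clock: 1.65
eef_pos: [0.3958, -0.1504, 0.2316]
tcp_rot: [[0.491, 0.871, 0.001], [0.871, -0.491, -0.001], [-0.0, 0.001, -1.0]]
ft_force: [0.4, 0.3, -0.8]
gripper_width: 0.0852
finger_force: 0.0
```

{"api": "send_rows", "payload": {"motion": [[0.086, 0.189, -0.05, 0, 0, 0.0209, 1], [0.086, 0.189, -0.05, 0, 0, 0.0209, 1], [0.086, 0.189, -0.05, 0, 0, 0.0209, 1], [0.086, 0.189, -0.05, 0, 0, 0.0209, 1], [0.086, 0.189, -0.05, 0, 0, 0.0209, 1], [0.086, 0.189, -0.05, 0, 0, 0.0209, 1], [0.086, 0.189, -0.05, 0, 0, 0.0209, 1], [0.086, 0.189, -0.05, 0, 0, 0.0209, 1], [0.086, 0.189, -0.05, 0, 0, 0.0209, 1], [0.086, 0.189, -0.05, 0, 0, 0.0209, 1], [0, 0, 0, 0, 0, 0, 1]]}}

```text
clock: 2.75
eef_pos: [0.5674, 0.2301, 0.1292]
tcp_rot: [[-0.146, 0.989, -0.002], [0.989, 0.146, 0.001], [0.001, -0.002, -1.0]]
ft_force: [-0.4, -1.5, -0.9]
gripper_width: 0.0855
finger_force: 0.0
```

```bash
python3 - <<'E'
from h import *
d=shot('top','t1.png'); w=shot('wrist','w1.png'); s=robot.read_state()
print(s['clock'],s['eef_pos'],s['tcp_rot'],w['intrinsics'],w['view'])
E
```

```text
2.85 [0.56685753 0.2268659  0.13045241] [[-1.42250962e-01  9.89829562e-01 -1.44977366e-03]
 [ 9.89830575e-01  1.42250342e-01 -5.23077727e-04]
 [-3.11526999e-04 -1.50943861e-03 -9.99998812e-01]] [[371.64829954   0.         321.00168687]
 [  0.         371.64829954 235.19862333]
 [  0.           0.           1.        ]] [[ 0.98947519  0.14468652 -0.00215741 -0.59292264]
 [-0.13839105  0.94185644 -0.30619333 -0.12792666]
 [-0.04227007  0.30326927  0.95196691 -0.32789713]
 [ 0.          0.          0.          1.        ]]
```

View pics/w1.png

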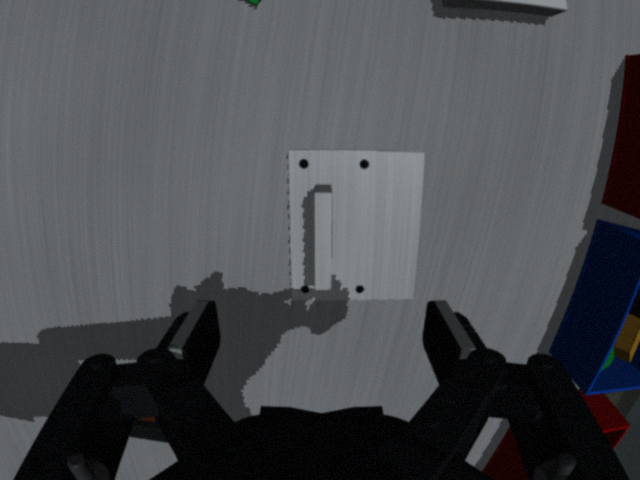

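The wrist picture shows the strip with corners at about (290,151), (424,153), (412,299) and (292,299). Its rib, at column 323, lies midway between the fingers (215 to 425).

```bash
cat >> h.py <<'E'
def fproj(P,d):
    V=d['view'];K=d['intrinsics'];c=(P@V[:3,:3].T+V[:3,3])*[1,-1,-1]
    rr=np.hypot(c[:,0],c[:,1]);k=np.arctan2(rr,c[:,2])/rr
    return np.c_[K[0,0]*c[:,0]*k+K[0,2],K[1,1]*c[:,1]*k+K[1,2]]
def ffit(L,px,d,x0):
    r=least_squares(lambda p:(fproj(place(L,p),d)-px).ravel(),x0,loss='soft_l1')
    return r.x,(fproj(place(L,r.x),d)-px).round(1).tolist()
E
python3 - <<'E'
from h import *
d=shot('wrist')
print(ffit(STRIP,np.array([[424,153],[412,299],[292,299],[290,151]]),d,[.567,.225,.14]),robot.read_state()['eef_pos'])
E
```

```text
(array([0.56788881, 0.22315348, 0.13754555]), [[0.8, -0.0], [0.4, 0.3], [-0.2, 0.8], [-1.1, -0.8]]) [0.56696501 0.22603989 0.13098277]
```

{"api": "send_rows", "payload": {"motion": [[0.001, -0.008, -0.14, 0, 0, 0, 1], [0, 0, -0.14, 0, 0, 0, 1], [0, 0, -0.14, 0, 0, 0, 0], [0, 0, -0.14, 0, 0, 0, 0], [0, 0, -0.048, 0, 0, 0, 0], [0, 0, 0, 0, 0, 0, -1], [0, 0, 0, 0, 0, 0, -1], [0, 0, 0, 0, 0, 0, -1], [0, 0, 0, 0, 0, 0, -1], [0, 0, 0, 0, 0, 0, -1]]}}

```text
clock: 3.9
eef_pos: [0.569, 0.2246, 0.0116]
tcp_rot: [[-0.141, 0.99, 0.003], [0.99, 0.141, 0.0], [-0.0, 0.003, -1.0]]
ft_force: [-0.3, -2.3, 5.9]
gripper_width: 0.0104
finger_force: 71.3
```

{"api": "send_rows", "payload": {"motion": [[0, 0, 0.1, 0, 0, 0, -1], [0, 0, 0.2, 0, 0, 0, -1], [0, 0, 0.2, 0, 0, 0, -1], [0, 0, 0.2, 0, 0, 0, -1], [-0.0633, -0.18, 0, 0, 0, -0.0093, -1], [-0.0633, -0.18, 0, 0, 0, -0.0093, -1], [-0.0633, -0.18, 0, 0, 0, -0.0093, -1], [-0.0633, -0.18, 0, 0, 0, -0.0093, -1], [-0.0633, -0.18, 0, 0, 0, -0.0093, -1], [-0.0633, -0.18, 0, 0, 0, -0.0093, -1]]}}

```text
clock: 4.9
eef_pos: [0.4908, 0.0075, 0.15]
tcp_rot: [[0.035, 0.999, 0.001], [0.999, -0.035, -0.0], [-0.0, 0.001, -1.0]]
ft_force: [0.7, -0.4, -1.2]
gripper_width: 0.0108
finger_force: 70.1
```

{"api": "send_rows", "payload": {"motion": [[-0.0633, -0.18, 0, 0, 0, -0.0093, -1], [-0.0633, -0.18, 0, 0, 0, -0.0093, -1], [-0.0633, -0.18, 0, 0, 0, -0.0093, -1], [-0.0633, -0.18, 0, 0, 0, -0.0093, -1], [-0.0633, -0.18, 0, 0, 0, -0.0093, -1], [-0.0633, -0.18, 0, 0, 0, -0.0093, -1], [0, 0, 0, 0, 0, 0, -1], [0, 0, 0, 0, 0, 0, -1], [0, 0, 0, 0, 0, 0, -1]]}}

```text
clock: 5.8
eef_pos: [0.4157, -0.2066, 0.1496]
tcp_rot: [[0.207, 0.978, -0.0], [0.978, -0.207, 0.001], [0.001, -0.0, -1.0]]
ft_force: [-0.8, -0.4, -1.3]
gripper_width: 0.0109
finger_force: 70.1
```

```bash
python3 - <<'E'
from h import *
w=shot('wrist'); d=shot('top'); s=robot.read_state()
print(s['clock'],s['eef_pos'],s['tcp_rot'],s['ft_force'],s['gripper_width'])
import pickle;pickle.dump((w,d),open('v2.pkl','wb'))
a=cv2.resize(w['img'][60:410,200:640],None,fx=1.7,fy=1.7,interpolation=cv2.INTER_CUBIC)
cv2.imwrite('pics/w2.png',a[:,:,::-1])
E
```

```text
5.9 [ 0.4158223  -0.20631733  0.14961393] [[ 2.06039346e-01  9.78543699e-01 -1.32575394e-04]
 [ 9.78543656e-01 -2.06039289e-01  3.53921000e-04]
 [ 3.19011424e-04 -2.02652462e-04 -9.99999929e-01]] [-0.9319763  -0.47090119 -1.3010086 ] 0.010575977403855255
```

View pics/w2.png

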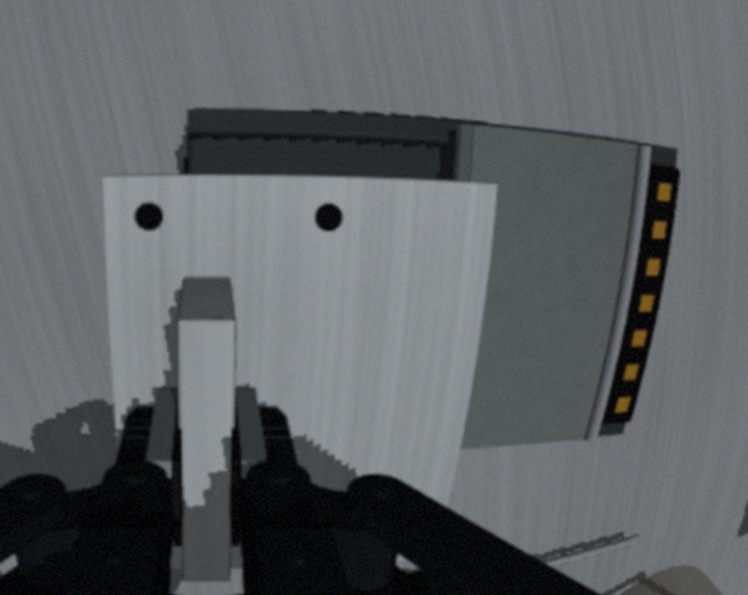

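The picture shows the strip held squarely over the open deck. Its left corners are at about (497,184) and (104,177), and the panel's lip corner is at about (458,126). I'll fit both poses from this near view.

```bash
python3 - <<'E'
from h import *
import pickle;w,d=pickle.load(open('v2.pkl','rb'))
q=lambda a:np.array(a)/1.7+[199.8,59.8]
z=.139
L=np.array([[75,60,3],[-25,60,3],[-6,35,36],[6,35,36],[-6,35,3],[6,35,3]])/1e3+[0,0,z]
p,r=ffit(L,q([[497,184],[104,177],[180,320],[236,320],[183,277],[233,278]]),w,[.417,-.207,-.2]);print('strip',p.round(4),r)
L=np.array([[-115,75,47],[-7.5,74,53],[0,74,50],[115,75,47],[0,-74,50]])/1e3
c,r=ffit(L,q([[188,108],[458,126],[473,125],[677,149],[465,447]]),w,[.52,-.229,-.2]);print('ch wrist',c.round(4),r)
R=lambda a:np.array([[np.cos(a),-np.sin(a)],[np.sin(a),np.cos(a)]])
for n,cc in(('w',c),('top',np.array([.5196,-.2288,-.2086]))): print(n,'strip origin in chassis',(R(cc[2]).T@(p[:2]-cc[:2])).round(4),p[2]-cc[2])
E
```

```text
strip [ 0.4155 -0.2058 -0.2073] [[2.4, -0.2], [-0.6, -0.5], [-1.4, 1.2], [1.6, 1.2], [0.2, -0.4], [-0.5, -1.0]]
ch wrist [ 0.5197 -0.229  -0.2137] [[-0.8, 0.8], [1.4, -1.4], [0.8, -0.1], [0.7, -0.6], [-18.1, 2.2]]
w strip origin in chassis [-0.1067  0.0006] 0.006436839712285314
top strip origin in chassis [-0.1066  0.0009] 0.0013434696749386188
```

{"api": "send_rows", "payload": {"motion": [[0.034, -0.009, 0, 0.0046, 0.0218, -0.001, -1], [0.034, -0.009, 0, 0.0046, 0.0218, 0, -1], [0, 0, -0.15, 0, 0, 0, -1], [0, 0, -0.15, 0, 0, 0, -1], [0, 0, -0.06, 0, 0, 0, -1], [0, 0, -0.03, 0, 0, 0, -1], [0, 0, -0.02, 0, 0, 0, -1], [0, 0, 0, 0, 0, 0, -1], [0, 0, 0, 0, 0, 0, -1]]}}

```text
clock: 6.8
eef_pos: [0.4299, -0.2116, 0.0687]
tcp_rot: [[0.211, 0.968, -0.135], [0.978, -0.209, 0.028], [-0.001, -0.138, -0.99]]
ft_force: [-0.4, 0.5, -1.2]
gripper_width: 0.0107
finger_force: 70.0
```

```bash
python3 - <<'E'
from h import *
w=shot('wrist'); d=shot('scene'); s=robot.read_state()
c=np.array([.5196,-.2288,-.210]);R=np.array([[np.cos(c[2]),-np.sin(c[2])],[np.sin(c[2]),np.cos(c[2])]])
print(s['clock'],s['eef_pos'],'ch',R.T@(s['eef_pos'][:2]-c[:2]),s['tcp_rot'],s['ft_force'],s['gripper_width'])
a=cv2.resize(w['img'][60:410,200:640],None,fx=1.2,fy=1.2,interpolation=cv2.INTER_CUBIC)[:,:,::-1]
b=cv2.resize(d['img'][150:290,180:340],None,fx=3,fy=3,interpolation=cv2.INTER_CUBIC)[:,:,::-1][:420]
b=cv2.resize(b,(270,236));a=np.hstack([a[:,:528],np.vstack([b,np.zeros((a.shape[0]-236,270,3),np.uint8)])])
cv2.imwrite('pics/w3.png',a)
E
```

```text
6.9 [ 0.42978635 -0.2116124   0.06866403] ch [-0.09142345 -0.00191254] [[ 0.21099397  0.96812211 -0.13498563]
 [ 0.97748638 -0.20916761  0.02773594]
 [-0.00138284 -0.13779873 -0.99045929]] [ 0.23236873 -0.49567014 -2.58435773] 0.010547613848313207
```

View pics/w3.png

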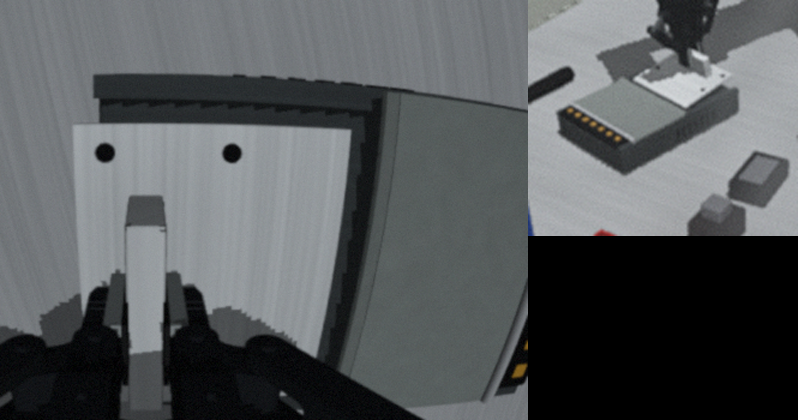

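The strip's leading edge sits about 10 mm short of the lip, parallel to it and between the rails. The scene inset shows the panel lying flat. I'll lower the strip, nudge it sideways and slide it in.

{"api": "send_rows", "payload": {"motion": [[0.0016, 0.0073, -0.016, 0, 0, 0, -1], [0, 0, -0.016, 0, 0, 0, -1], [0, 0, 0, 0, 0, 0, -1], [0.02, -0.004, 0, 0, 0, 0, -1], [0.02, -0.004, 0, 0, 0, 0, -1], [0, 0, 0, 0, 0, 0, -1]]}}

```text
clock: 7.5
eef_pos: [0.4379, -0.2115, 0.0615]
tcp_rot: [[0.211, 0.968, -0.136], [0.978, -0.209, 0.029], [-0.001, -0.139, -0.99]]
ft_force: [-1.6, 0.3, 3.3]
gripper_width: 0.0102
finger_force: 70.8
```

{"api": "send_rows", "payload": {"motion": [[0.02, -0.0042, 0.003, 0, 0, 0, -1], [0.02, -0.0042, 0, 0, 0, 0, -1], [0.02, -0.0042, 0, 0, 0, 0, -1], [0.02, -0.0042, 0, 0, 0, 0, -1], [0, 0, 0, 0, 0, 0, -1]]}}

```text
clock: 8.0
eef_pos: [0.4543, -0.2148, 0.0618]
tcp_rot: [[0.211, 0.968, -0.136], [0.978, -0.209, 0.029], [-0.001, -0.139, -0.99]]
ft_force: [1.1, -0.6, -0.3]
gripper_width: 0.0108
finger_force: 70.2
```

```bash
python3 - <<'E'
from h import *
w=shot('wrist'); d=shot('scene'); s=robot.read_state()
c=np.array([.5196,-.2288,-.2086]);R=np.array([[np.cos(c[2]),-np.sin(c[2])],[np.sin(c[2]),np.cos(c[2])]])
print(s['clock'],s['eef_pos'],'ch',R.T@(s['eef_pos'][:2]-c[:2]),s['tcp_rot'],s['ft_force'])
a=cv2.resize(w['img'][60:410,200:640],None,fx=1.2,fy=1.2,interpolation=cv2.INTER_CUBIC)[:,:,::-1]
b=cv2.resize(d['img'][175:255,195:285],(270,240),interpolation=cv2.INTER_CUBIC)[:,:,::-1]
a=np.hstack([a[:,:528],np.vstack([b,np.zeros((a.shape[0]-240,270,3),np.uint8)])])
cv2.imwrite('pics/w4.png',a)
E
```

```text
8.1 [ 0.45397135 -0.21467044  0.06177053] ch [-0.06713203  0.00023219] [[ 2.10832149e-01  9.68055255e-01 -1.35715982e-01]
 [ 9.77522103e-01 -2.08873527e-01  2.86773169e-02]
 [-5.86248377e-04 -1.38711472e-01 -9.90332663e-01]] [ 1.29867809 -0.1449383  -0.30149211]
```

View pics/w4.png

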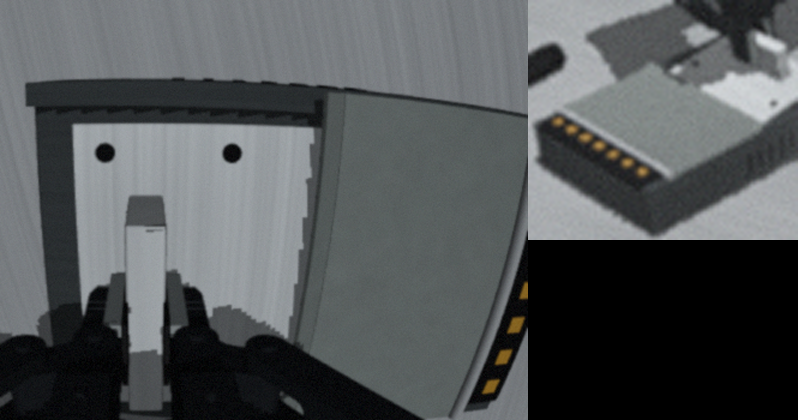

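The strip's edge is now under the panel, which lies flat in the scene inset. I'll continue in while reducing the tilt.

{"api": "send_rows", "payload": {"motion": [[0.0177, -0.0038, -0.0049, -0.0009, -0.0041, 0, -1], [0.0177, -0.0038, -0.0049, -0.0009, -0.0041, 0, -1], [0.0177, -0.0038, -0.0049, -0.0009, -0.0041, 0, -1], [0.0177, -0.0038, -0.0049, -0.0009, -0.0041, 0, -1], [0.0177, -0.0038, -0.0049, -0.0009, -0.0041, 0, -1], [0, 0, 0, 0, 0, 0, -1], [0, 0, 0, 0, 0, 0, -1]]}}

```text
clock: 8.8
eef_pos: [0.4714, -0.2185, 0.057]
tcp_rot: [[0.211, 0.975, -0.072], [0.977, -0.211, 0.015], [-0.001, -0.074, -0.997]]
ft_force: [1.2, -0.1, -1.1]
gripper_width: 0.0104
finger_force: 70.2
```

{"api": "send_rows", "payload": {"motion": [[-0.001, 0.0002, -0.008, -0.0012, -0.0058, 0, -1], [-0.001, 0.0002, -0.008, -0.0012, -0.0058, 0, -1], [-0.001, 0.0002, -0.008, -0.0012, -0.0058, 0, -1], [-0.001, 0.0002, -0.008, -0.0012, -0.0058, 0, -1], [0, 0, 0, 0, 0, 0, -1], [0, 0, 0, 0, 0, 0, -1]]}}

```text
clock: 9.4
eef_pos: [0.471, -0.2186, 0.0516]
tcp_rot: [[0.211, 0.977, 0.003], [0.977, -0.211, -0.001], [-0.001, 0.003, -1.0]]
ft_force: [0.2, 1.3, 7.9]
gripper_width: 0.0108
finger_force: 71.3
```

{"api": "send_rows", "payload": {"motion": [[0, 0, -0.004, 0.0002, 0.0009, 0, -1], [0, 0, -0.003, 0, 0, 0, -1], [0, 0, 0, 0, 0, 0, -1], [0, 0, 0, 0, 0, 0, -1]]}}

```text
clock: 9.8
eef_pos: [0.471, -0.2186, 0.0515]
tcp_rot: [[0.211, 0.978, -0.001], [0.978, -0.211, -0.001], [-0.001, -0.0, -1.0]]
ft_force: [-5.5, 4.7, 21.7]
gripper_width: 0.0106
finger_force: 73.5
```

```bash
python3 - <<'E'
from h import *
w=shot('wrist'); d=shot('scene'); s=robot.read_state()
print(s['clock'],s['eef_pos'],s['ft_force'])
a=cv2.resize(w['img'][60:410,200:640],None,fx=1.2,fy=1.2,interpolation=cv2.INTER_CUBIC)[:,:,::-1]
b=cv2.resize(d['img'][175:255,195:285],(270,240),interpolation=cv2.INTER_CUBIC)[:,:,::-1]
a=np.hstack([a[:,:528],np.vstack([b,np.zeros((a.shape[0]-240,270,3),np.uint8)])])
cv2.imwrite('pics/w5.png',a)
E
```

```text
9.9 [ 0.47098228 -0.21860024  0.05150411] [-5.10390776  3.64332237 22.21174968]
```

View pics/w5.png

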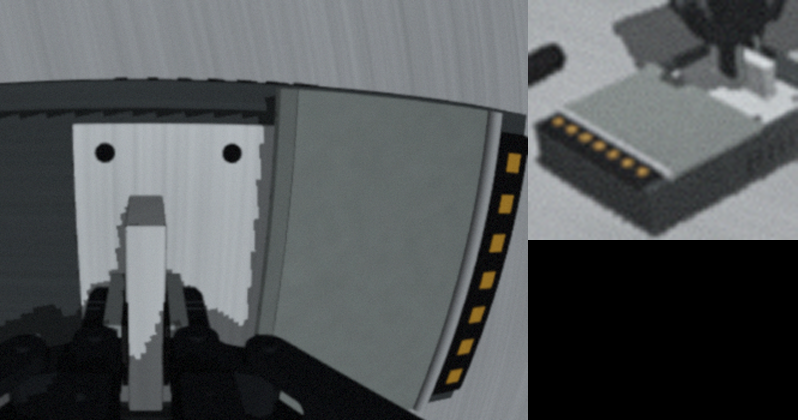

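The strip is seated, with its near-left corner at about (73,125) and the panel edge corner at about (298,89). The panel is flat. One quick check of the tuck depth against the calibration.

```bash
python3 - <<'E'
from h import *
w=shot('wrist')
L=np.array([[-75,60,43],[-7,74,54],[0,74,50],[115,75,47]])/1e3
c=np.array([.5196,-.2288,-.2086])
print(((fproj(place(L,c),w)-[199.9,59.9])*1.2).round(1))
print(((fproj(place(L+[.003,0,0],c),w)-[199.9,59.9])*1.2).round(1)[0])
E
```

```text
[[ 72.5 126. ]
 [281.   88.1]
 [297.4  88.7]
 [526.8 112.5]]
[ 81.2 125.8]
```

The predicted points match the picture to within about 1 px, so the tuck is about 25 mm and centred. I'm handing in with the strip pressed down at about 22 N.

```bash
python3 -c "
from bench import robot
print(robot.job_done())"
```

```text
the job is handed in; nothing more can be done
None
```

The strip is tucked about 25 mm under the panel, square between the rails. The gripper is holding it flat on the deck at about 22 N, the panel was not visibly lifted, and the job was handed in at about 10 s.

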